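# Set the lathe to its third speed click

## Robot

A 6-joint arm with a two-finger parallel gripper is mounted at the origin on the work surface. World frame = base frame: x ahead of the robot, y to its left, z up, the work surface at z = 0. Lengths are in m, angles in rad, forces in N, time in s.
With the tool pointing down it reaches from about 0.35 to 1 m from the base axis. Payload 7.1 kg.
Tool frame: the origin (TCP) lies midway between the tips of the shut fingers; the grasp point (between the pads) lies 19 mm behind it; y points along the fingers, z is the direction in which the jaws open and shut, and the axes are right-handed (so a half turn about y gives the same grasp; the last joint's range is limited). The gripper opens to 85 mm and grips with 20 to 120 N. Pads are 22 mm wide; open, the fingers measure 114 mm over their backs; the gripper's body (76 mm by 85 mm) begins 54 mm behind the grasp point. The pads swing forward as they close: fully open they stand 13 mm farther back than shut.
Start: joints at [1.267, 0.423, 1.63, -0, 1.089, -0.019], TCP at [0.176, 0.6, 0.231] pointing down, gripper open.
Joint ranges: [-3, 3], [-0.9, 2.11], [0.09, 2.58], [-1.31, 4.45], [0.11, 2.69], [-2.54, 2.54]. Speed limits (rad/s): [2.39, 2.39, 3.01, 3.14, 3.14, 3.14].

## Interface

Orientations are given as a unit quaternion [w, x, y, z].
In Python, from cell import ctrl, optics, workorder gives the robot as it stands.
- The arm moves only by the shell command python3 -m handwheel 'ROWS' [FORCE]. ROWS is text: rows parted by semicolons, each of 7 numbers parted by spaces: the shift along the tool's x, y, z in m, then the turn, a rotation vector about the tool's x, y, z in degrees, then the opening, from 0 (shut) to 1 (fully open). In form: tx ty tz ax ay az gripper; .... A call has exactly 5 rows; each row is the pose to reach, as a shift and turn from the pose commanded when the call began, along the tool's axes at that moment; what a row does not reach only later rows make up. A row lasts 1/8 s, in which the tool goes at most 62.5 mm and 10.7 degrees, less where a joint would pass 70% of its speed; a pose out of reach is approached as far as the arm can. A call with a gripper value outside its range is refused whole. The fingers move at their own pace and stop on an object; FORCE is the grip in N (left out, the last holds). Time passes only in rows, so rows that repeat a pose let the fingers close, or fill a call up. It gives the time, the measured TCP pose, the force and the opening at its end, in the units of the state.
- ctrl.get_state(): the state, without advancing time (a new reading comes with each control period).
- optics.grab_frame(name): name is "scene" or "side" or "wrist"; returns a dict with "pixels" (384x512x3 uint8, red, green, blue), "camera_matrix" (3x3 intrinsics, pixels), "rvec" (rotation vector, rad) and "tvec" (3), from world to camera coordinates, as OpenCV has them. Camera axes: x right, y down, z forward; pixel columns grow to the right and rows downward; lengths in m; the calibration is good to about 2 mm. A picture is of the moment at which its call begins. There is no depth.
- workorder.close_job(): hands the job in, once; it reports no verdict.
The state is a dict: "time_s": time; "joint_positions": joint angles; "joint_vel": joint speeds; "effort": joint torques, N m; "tool_pos": TCP position; "eef_rot": TCP orientation; "ft_force": force on the tool from outside, world axes, zero at the start; "torque": the same for the moment, N m; "gripper_width": opening from 0.0 (shut) to 1.0 (fully open).
Only numpy, scipy, OpenCV 4.12 (cv2) and the standard library are available. Lean on these libraries where they do the work, as an engineer would, in place of code of your own. Each camera call takes 0.05 s, during which the arm holds its last target.

## Task

Set the speed on the wood lathe's control console: with the fingertips, push the upright slide lever back to its stop at the home end (the end where the tin stands), so that the count starts from there, then push it out again click by click and leave it resting in the third click from home, never letting it run past that click. Push gently, do not pinch or lift anything, and neither press the round stop button nor disturb the loose things about.

Things in the scene. Friction and masses are not known exactly. Their poses are not given: they have to be found in the camera images.
- console: fixed blue control box, 180 (its x) x 300 (its y) x 80 high, flat grey top; origin at the centre of its underside on the bench; z up, y along the lever's slot, x away from the robot at yaw 0; turned by up to 0.5 rad either way. The lever moves towards +y as it leaves home. A fixed round knob (32 dia, 18 high) stands on the top at x = -45, y = 105
- slot_home (a point): point on the console's top, on the slot, where the lever stands at home: console x = 0, y = -60, z = 80. The slot runs along console y. Six short dark scale lines, 34 to the robot's side of the slot, mark home and clicks 1 to 5, 16 apart
- lever_paddle (a point): centre of the slide lever's black upright paddle, 36 wide across the slot x 14 thick along it x 44 tall; its lower edge is 16 and its top 60 above the console's top, over a sliding foot 30 across x 24 along the slot x 8 high. This point is 38 above the console's top; at home it lies at console x = 0, y = -60, z = 118
- speed_lever (a joint): lever's slide along console +y, m: 0 = home at the hard stop; clicks at 0.016, 0.032, 0.048 (third), 0.064, 0.080 (far stop). Leaving a click takes 5 to 6 N; half-way between clicks (0.008, 0.024, ...) it passes a tooth and snaps by itself into the next click, then stays where it is left. Starts about click 1 or 2, perhaps balanced between them
- stop_button (a joint): round stop button on the console's top at console x = 30, y = 105, 36 dia; 0 = up, 0.006 = fully pressed. Leave alone
- wax_tin_mid (a point): aluminium tin, 54 dia x 26 tall, standing on the console's top beyond the lever's home end; the point is its centre. Leave alone
- chuck_key: loose steel T-shaped chuck key, about 80 x 60 x 12, lying on the console's top beside the slot on its far (+x) side; origin under the middle of its shank. Leave alone
- gouge: turning gouge, 330 long x 20 x 23, wooden handle, lying on the bench along the console's near side; origin on its underside, on its length axis. Leave alone
- bowl_mid (a point): turned wooden bowl, 140 dia x 75 tall, on the bench to the left; the point is its centre. Leave alone
- blank_center (a point): round wooden blank, 110 dia x 60 tall, on the bench to the right; the point is its centre. Leave alone
- sanding_mid (a point): cork sanding block 100 x 60 x 35, on the bench to the right; the point is its centre. Leave alone
- mallet_mid (a point): carver's mallet of wood standing on its head on the bench to the left, 84 dia x 238 tall; the point is on its axis half-way up. Leave alone

How it is judged:
On the way, in this order (a step that is already met when the one before it is completed fails the run):
1. the lever is pushed back to its home stop (value of joint speed_lever below 0.004 m), for 0.2 s.
2. the lever is pushed out and rests in the third click (value of joint speed_lever between 0.044 and 0.052 m), for 0.2 s.
At the end, for the whole second after the job is handed in: The lever rests within 4 mm of its third click from home (0.048 on its slide), after having been at its home stop, and the stop button is up (all of step 2 and velocity of joint speed_lever between -0.005 and 0.005 m/s and value of joint stop_button below 0.003 m); the robot touches nothing.
It fails at once if the lever runs past the third click (more than 7 mm beyond it) (value of joint speed_lever above 0.055 m).
It fails at once if the lever is pinched or forced (more than 38 N on it) (contact force between the fingers and speed_lever above 38 N).
It fails at once if the stop button is pressed (value of joint stop_button above 0.004 m).
It fails at once if a loose thing is lifted or shifted by more than 20 mm (distance of any of wax_tin_mid, chuck_key, gouge, bowl_mid, blank_center, sanding_mid, mallet_mid from where it was at the start of the episode above 0.02 m).
It also fails if it takes over 58 s, if anything falls off the work surface, if the arm or the gripper's body presses on something with over 40 N, if the wrist force passes 120 N, or if a joint passes its speed limit or range.

## Working session

There is one attempt and no reset: what is moved stays moved. The work goes in short steps, Python scripts to look and compute and a shell command to move; the robot and the scene stay as the last step left them, time stands still between calls to the robot, and variables do not carry over. Pictures are saved under pics/ and viewed, and the job is handed in when it is done.

```bash
ls; mkdir -p pics
cat > h.py <<'E'
import numpy as np, cv2
from cell import ctrl, optics, workorder
def snap(name,fn):
    f=optics.grab_frame(name); cv2.imwrite(fn,f["pixels"][:,:,::-1]); 
    np.savez(fn[:-4]+'.npz',K=f["camera_matrix"],r=f["rvec"],t=f["tvec"]); return f
def ray(fn,uv,z):
    d=np.load(fn[:-4]+'.npz');R=cv2.Rodrigues(d['r'])[0];t=d['t'].ravel()
    c=-R.T@t; v=R.T@np.linalg.inv(d['K'])@np.array([*uv,1.]); return c+v*(z-c[2])/v[2]
def proj(fn,P):
    d=np.load(fn[:-4]+'.npz'); return cv2.projectPoints(np.array(P,float).reshape(-1,3),d['r'],d['t'],d['K'],None)[0].reshape(-1,2)
E
python3 - <<'E'
from h import *
print(ctrl.get_state())
for n in("scene","side","wrist"):
    snap(n,f"pics/{n}0.png")
E
```

```text
pics
{'time_s': 0.0, 'joint_positions': array([ 1.26698965e+00,  4.23836495e-01,  1.63071175e+00,  6.20176084e-06,
        1.08859825e+00, -1.89896083e-02]), 'joint_vel': array([ 0.00214157, -0.00083084, -0.00102899,  0.00084496,  0.00116417,
        0.00051794]), 'effort': array([-1.56767805e-03, -5.57404017e+01, -2.81740469e+01, -9.38693825e-05,
        7.56023830e-03, -8.07073874e-07]), 'tool_pos': array([0.17541412, 0.59929732, 0.23053986]), 'eef_rot': array([-0.69940649,  0.70049032, -0.1004492 ,  0.1002688 ]), 'ft_force': array([-0.48698573, -0.23647381,  0.35283485]), 'torque': array([-0.02851281,  0.02376959, -0.02228432]), 'gripper_width': 1.0027012762679082}
```

View pics/scene0.png

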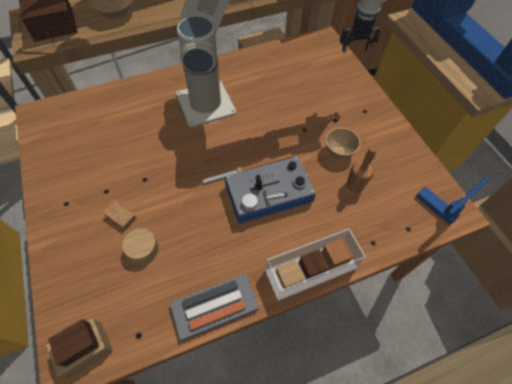

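View pics/side0.png

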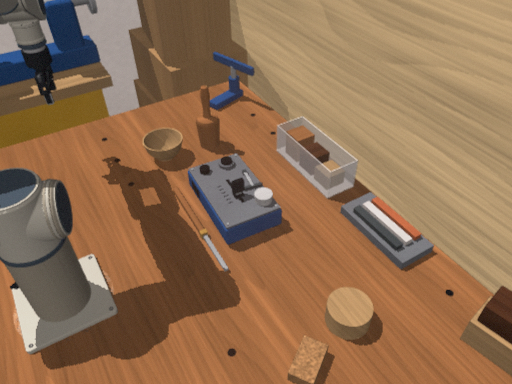

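View pics/wrist0.png

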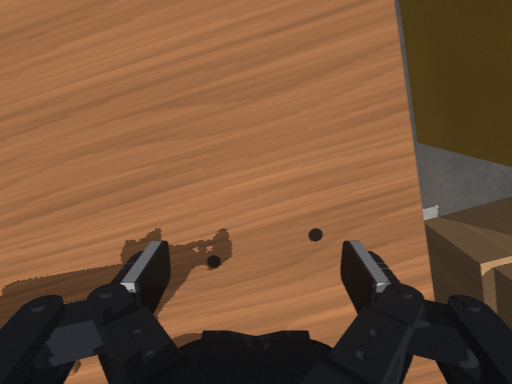

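Run:
```python
import cv2
a=cv2.imread('pics/scene0.png')[145:230,195:325];cv2.imwrite('pics/sc0.png',cv2.resize(a,None,fx=6,fy=6,interpolation=cv2.INTER_CUBIC))
a=cv2.imread('pics/side0.png')[145:245,180:290];cv2.imwrite('pics/si0.png',cv2.resize(a,None,fx=6,fy=6,interpolation=cv2.INTER_CUBIC))
```

```text
(no output)
```

View pics/sc0.png

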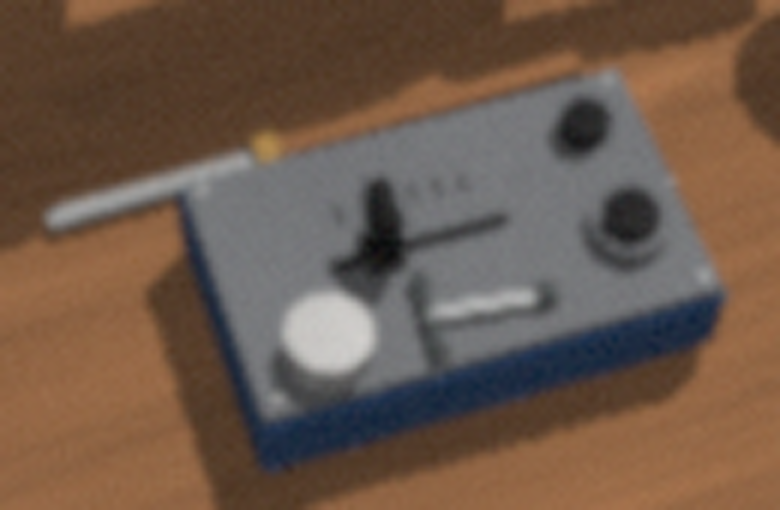

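View pics/si0.png

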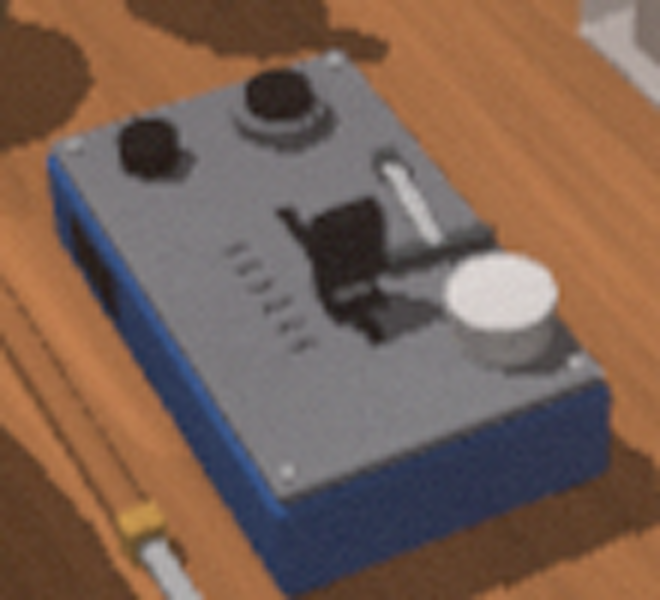

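```bash
cat > fit.py <<'E'
from h import *
from scipy.optimize import least_squares
C=np.array([[-.09,-.15,.08],[-.09,.15,.08],[.09,.15,.08],[.09,-.15,.08]])
sc=np.array([[185,188],[615,70],[720,292],[265,418]])/6+[195,145]-.42
si=np.array([[283,500],[50,152],[342,52],[606,385]])/6+[180,145]-.42
def W(p,P):
    P=np.atleast_2d(P);c,s=np.cos(p[2]),np.sin(p[2]);return np.c_[p[0]+c*P[:,0]-s*P[:,1],p[1]+s*P[:,0]+c*P[:,1],P[:,2]]
def inv(p,P):
    c,s=np.cos(p[2]),np.sin(p[2]);d=np.asarray(P)[:2]-p[:2];return np.array([c*d[0]+s*d[1],-s*d[0]+c*d[1]])
def f(p,which):
    r=[]
    if which!=1:r.append(proj('pics/scene0.png',W(p,C))-sc)
    if which!=0:r.append(proj('pics/side0.png',W(p,C))-si)
    return np.concatenate(r).ravel()
if __name__=='__main__':
    for w in(0,1,2):
        s=least_squares(f,[.55,0,0],args=(w,));print(s.x,np.round(s.fun,1))
    p=s.x;np.save('p.npy',p)
    u=lambda a,o:np.array(a)/6+o-.42
    S=[195,145];T=[180,145]
    print('tin top',inv(p,ray('pics/scene0.png',u([330,333],S),.106)),inv(p,ray('pics/side0.png',u([500,290],T),.106)))
    print('button',inv(p,ray('pics/scene0.png',u([630,215],S),.095)),inv(p,ray('pics/side0.png',u([280,97],T),.095)))
    print('lever top',inv(p,ray('pics/scene0.png',u([380,190],S),.14)),'side top L/R',inv(p,ray('pics/side0.png',u([318,217],T),.14)),inv(p,ray('pics/side0.png',u([375,202],T),.14)))
    print('foot/slot',inv(p,ray('pics/scene0.png',u([375,255],S),.085)),inv(p,ray('pics/side0.png',u([345,305],T),.085)))
    for n,x in(('key a',[[420,280],[437,355],[545,297]]),):
        print(n,[inv(p,ray('pics/scene0.png',u(q,S),.09)).round(3) for q in x])
    print([inv(p,ray('pics/scene0.png',u(q,S),.08)).round(3) for q in [[337,215],[463,183],[335,270],[505,215]]])
    print([inv(p,ray('pics/side0.png',u(q,T),.08)).round(3) for q in [[235,247],[303,347],[375,340],[285,212]]])
    im=cv2.imread('pics/side0.png')
E
python3 fit.py
```

```text
[ 0.54162899  0.07648221 -0.06157651] [-2.1 -1.2  1.1 -1.5  2.3  0.  -1.2  1.9]
[ 0.53887221  0.07474776 -0.0602955 ] [-1.2  2.  -1.7 -1.3  0.7 -1.   2.1 -0.7]
[ 0.5401209   0.07597525 -0.06107341] [-2.4 -1.5  0.8 -1.8  2.  -0.3 -1.4  1.6 -1.   1.5 -1.5 -1.7  0.9 -1.4
  2.2 -1.1]
tin top [ 0.05718113 -0.0945475 ] [ 0.0558253  -0.09286684]
button [0.02960101 0.10631229] [0.03022925 0.10688123]
lever top [-0.00701488 -0.04304147] side top L/R [-0.01377752 -0.03909877] [ 0.01502551 -0.04210504]
foot/slot [ 0.00348423 -0.04807998] [-0.0054777  -0.04618695]
key a [array([ 0.031, -0.029]), array([ 0.082, -0.036]), array([0.065, 0.038])]
[array([-0.034, -0.06 ]), array([-0.032,  0.022]), array([ 0.003, -0.073]), array([-0.002,  0.038])]
[array([-0.034,  0.024]), array([-0.034, -0.059]), array([-0.001, -0.071]), array([0.   , 0.037])]
```

```bash
cat > rel.py <<'E'
from h import *
from scipy.spatial.transform import Rotation as Ro
from fit import W,inv
p=np.load('p.npy')
def pose():
    s=ctrl.get_state();q=np.array(s['eef_rot']);return np.array(s['tool_pos']),Ro.from_quat(q[[1,2,3,0]]),s
def rel(cxyz,yawaxis):  # yawaxis: 'z' jaw along slot
    t,R,s=pose()
    w=W(p,cxyz)[0]; c,sn=np.cos(p[2]),np.sin(p[2]); ex=np.array([c,sn,0]);ey=np.array([-sn,c,0])
    best=None
    for sg in(1,-1):
        z=sg*(ey if yawaxis=='z' else ex); y=np.array([0,0,-1.]);x=np.cross(y,z)
        T=Ro.from_matrix(np.c_[x,y,z]); d=R.inv()*T; rv=d.as_rotvec(degrees=True)
        if best is None or np.linalg.norm(rv)<np.linalg.norm(best):best=rv
    print('world',w.round(4),'shift tool',R.inv().apply(w-t).round(4),'turn',best.round(2))
    print('now console',inv(p,t).round(4),t[2].round(4),'F',np.round(s['ft_force'],2),'t',s['time_s'])
E
python3 - <<'E'
from rel import *
t,R,s=pose();print(R.as_matrix().round(3))
for k in'xz':
  rel([-.0,.01,.2],k)
print('mallet',ray('pics/side0.png',[206,92],.238),ray('pics/scene0.png',[371,153],.238))
print('bowl',ray('pics/scene0.png',[343,138],.075))
E
```

```text
[[ 0.96  -0.     0.281]
 [-0.281 -0.001  0.96 ]
 [-0.    -1.    -0.001]]
world [0.5407 0.086  0.2   ] shift tool [ 0.4949  0.0312 -0.3901] turn [6.000e-02 7.718e+01 4.000e-02]
now console [-0.396   0.5002] 0.2307 F [0.27 0.73 0.48] t 0.15
world [0.5407 0.086  0.2   ] shift tool [ 0.4949  0.0312 -0.3901] turn [ 7.000e-02 -1.282e+01 -1.000e-02]
now console [-0.396   0.5002] 0.2307 F [0.27 0.73 0.48] t 0.15
mallet [0.61269813 0.37022597 0.238     ] [0.63914342 0.39377457 0.238     ]
bowl [0.44854473 0.43677656 0.075     ]
```

```bash
python3 -m handwheel '0.06 0 -0.05 0 -2 0 0; 0.11 0 -0.09 0 -5 0 0; 0.16 0 -0.126 0 -8 0 0; 0.21 0 -0.165 0 -11 0 0; 0.25 0 -0.2 0 -12.8 0 0' 20
python3 - <<'E'
from rel import *
rel([-.0,.01,.2],'z')
E
```

```text
time_s: 0.78
tool_pos: [0.356, 0.3425, 0.2313]
eef_rot: [0.707, -0.707, 0.021, -0.021]
ft_force: [1.4, 0.7, -0.1]
gripper_width: -0.004
world [0.5407 0.086  0.2   ] shift tool [ 0.1997  0.0314 -0.245 ] turn [-0.01  0.07  0.02]
now console [-0.2001  0.2547] 0.2313 F [ 1.4   0.68 -0.07] t 0.775
```

```bash
python3 -m handwheel '0.035 0 -0.045 0 0 0 0; 0.075 0 -0.09 0 0 0 0; 0.115 0 -0.14 0 0 0 0; 0.155 0.015 -0.19 0 0 0 0; 0.195 0.03 -0.238 0 0 0 0'
python3 - <<'E'
from rel import *
rel([-.0,.01,.2],'z')
for n in("scene","side","wrist"): snap(n,f"pics/{n}1.png")
a=cv2.imread('pics/side1.png')[125:245,180:290];cv2.imwrite('pics/si1.png',cv2.resize(a,None,fx=5,fy=5,interpolation=cv2.INTER_CUBIC))
E
```

```text
time_s: 1.4
tool_pos: [0.5324, 0.0979, 0.2027]
eef_rot: [0.707, -0.707, 0.022, -0.022]
ft_force: [0.9, 0.5, 0.7]
gripper_width: -0.004
world [0.5407 0.086  0.2   ] shift tool [ 0.0091  0.0027 -0.0114] turn [-0.02 -0.03  0.04]
now console [-0.0091  0.0214] 0.2027 F [0.85 0.51 0.74] t 1.4
```

View pics/wrist1.png

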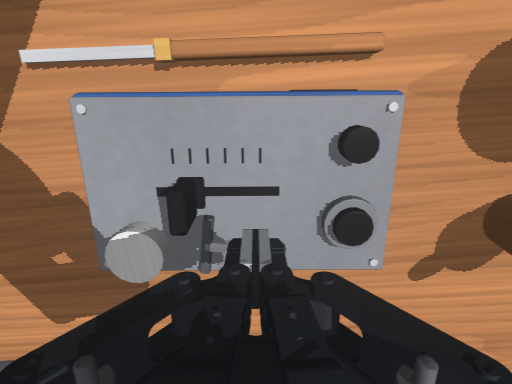

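View pics/si1.png

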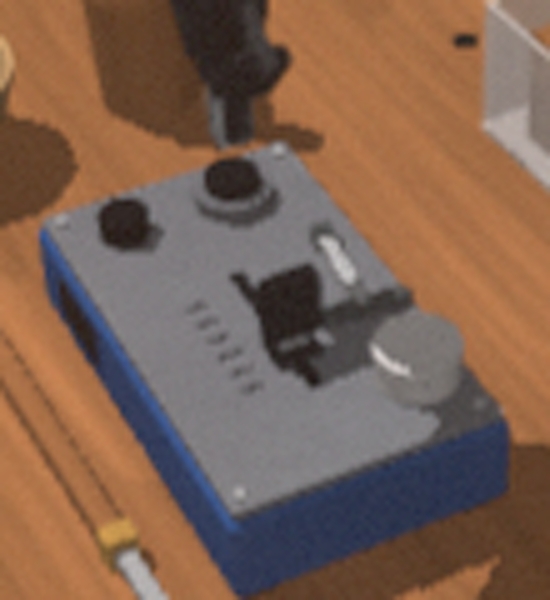

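Run:
```python
from rel import *
f='pics/wrist1.png'
for n,q in(('line0',[172,156]),('line5',[261,156]),('slotL',[157,191]),('slotR',[279,191])):
    w=ray(f,q,.08);print(n,w.round(4),inv(p,w).round(4))
for n,q in(('paddle top near',[(182,178),(204,178)]),('foot',[(186,205)])): print(n,[inv(p,ray(f,x,.14 if n[0]=='p' else .088)).round(4) for x in q])
print([inv(p,ray(f,x,.08)).round(4) for x in [(75,96),(403,94)]])
a=cv2.imread(f)[140:280,90:290];cv2.imwrite('pics/w1.png',cv2.resize(a,None,fx=4,fy=4,interpolation=cv2.INTER_CUBIC))
```

```text
line0 [0.5026 0.0216 0.08  ] [-0.0341 -0.0566]
line5 [0.508  0.1024 0.08  ] [-0.0336  0.0244]
slotL [0.5348 0.0024 0.08  ] [-0.0008 -0.0737]
slotR [0.5425 0.1173 0.08  ] [-0.0002  0.0414]
paddle top near [array([-0.0291, -0.0335]), array([-0.029 , -0.0177])]
foot [array([ 0.0104, -0.0454])]
[array([-0.0866, -0.1352]), array([-0.0866,  0.146 ])]
```

View pics/w1.png

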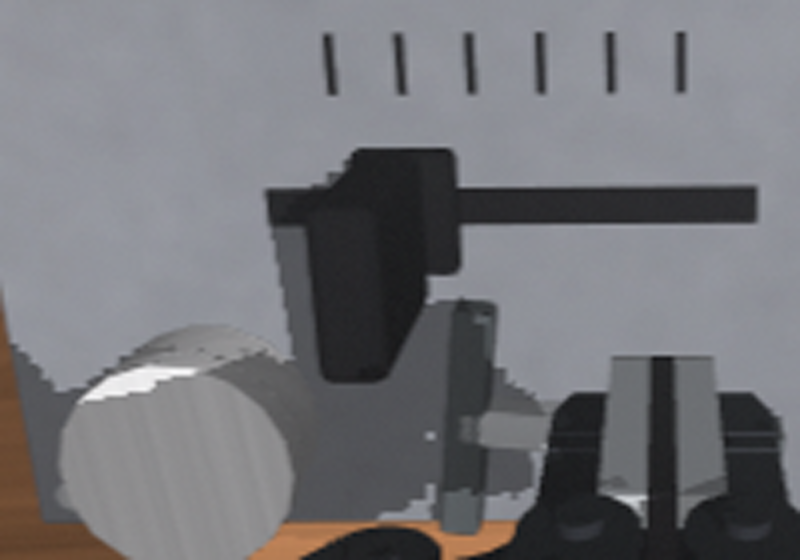

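Run:
```python
from rel import *
f='pics/wrist1.png'
g=lambda q:np.array(q)/4+[90,140]-.4
for n,q,z in(('top',[(310,205),(385,210),(325,380),(383,380)],.14),('foot',[(460,160),(460,265),(425,148)],.088)):
  for x in q: print(n,inv(p,ray(f,g(x),z)).round(4))
```

```text
top [-0.0195 -0.0451]
top [-0.0185 -0.0315]
top [ 0.0155 -0.0455]
top [ 0.0155 -0.0345]
foot [-0.0139 -0.0267]
foot [ 0.0114 -0.0281]
foot [-0.0167 -0.0344]
```

```bash
python3 -m handwheel '0.007 0.003 -0.0114 0 0 0 0; 0.007 0.03 -0.0114 0 0 0 0; 0.007 0.06 -0.0114 0 0 0 0; 0.007 0.094 -0.0114 0 0 0 0; 0.007 0.094 -0.0114 0 0 0 0'
python3 - <<'E'
from rel import *
rel([-.002,-.01,.108],'z')
E
```

```text
time_s: 2.17
tool_pos: [0.5355, 0.0885, 0.1071]
eef_rot: [-0.707, 0.707, -0.023, 0.019]
ft_force: [-0.6, -0.6, -0.0]
gripper_width: 0.001
world [0.5375 0.0661 0.108 ] shift tool [ 0.0034 -0.0009 -0.0222] turn [ 0.05  0.09 -0.27]
now console [-0.0054  0.0122] 0.1071 F [-0.64 -0.6  -0.04] t 2.175
```

```bash
python3 -m handwheel '0.003 0 -0.01 0 0 0 0; 0.003 0 -0.02 0 0 0 0; 0.003 0 -0.024 0 0 0 0; 0.003 0 -0.027 0 0 0 0; 0.003 0 -0.030 0 0 0 0'
python3 - <<'E'
from rel import *
rel([-.002,-.02,.108],'z')
E
```

```text
time_s: 2.8
tool_pos: [0.5389, 0.0575, 0.1091]
eef_rot: [0.707, -0.707, 0.022, -0.022]
ft_force: [0.5, 0.9, 0.6]
gripper_width: -0.0
world [0.5369 0.0561 0.108 ] shift tool [-0.0019  0.0011 -0.0015] turn [-0.01 -0.03  0.02]
now console [-0.0001 -0.0185] 0.1091 F [0.51 0.88 0.58] t 2.8
```

```bash
python3 -m handwheel '0 0 -0.002 0 0 0 0; 0 0 -0.004 0 0 0 0; 0 0 -0.006 0 0 0 0; 0 0 -0.007 0 0 0 0; 0 0 -0.008 0 0 0 0'
python3 - <<'E'
from rel import *
rel([-.002,-.02,.108],'z')
snap('wrist','pics/wrist2.png')
E
```

```text
time_s: 3.42
tool_pos: [0.5383, 0.05, 0.1089]
eef_rot: [0.707, -0.707, 0.022, -0.022]
ft_force: [0.7, 3.7, 0.8]
gripper_width: -0.001
world [0.5369 0.0561 0.108 ] shift tool [-0.0018  0.0009  0.0061] turn [-0.01 -0.01  0.01]
now console [-0.0002 -0.0261] 0.1089 F [0.69 3.67 0.76] t 3.425
```

View pics/wrist2.png

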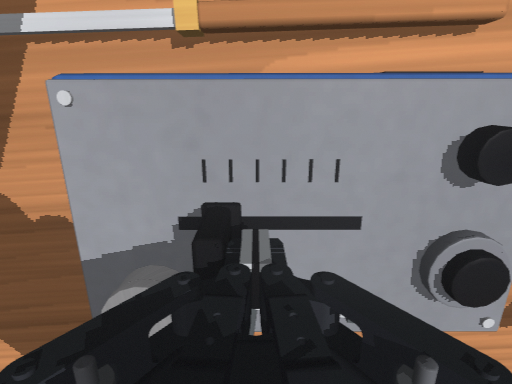

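```bash
python3 -m handwheel '0 0 -0.001 0 0 0 0; 0 0 -0.002 0 0 0 0; 0 0 -0.003 0 0 0 0; 0 0 -0.004 0 0 0 0; 0 0 -0.005 0 0 0 0'
python3 - <<'E'
from rel import *
rel([-.002,-.02,.108],'z')
E
```

```text
time_s: 4.1
tool_pos: [0.5378, 0.0445, 0.1087]
eef_rot: [-0.707, 0.707, -0.022, 0.022]
ft_force: [-0.3, -0.3, 0.4]
gripper_width: 0.002
world [0.5369 0.0561 0.108 ] shift tool [-0.0016  0.0007  0.0115] turn [ 0.02 -0.02 -0.02]
now console [-0.0004 -0.0315] 0.1087 F [-0.27 -0.32  0.38] t 4.1
```

```bash
python3 -m handwheel '0 0 -0.001 0 0 0 0; 0 0 -0.002 0 0 0 0; 0 0 -0.003 0 0 0 0; 0 0 -0.004 0 0 0 0; 0 0 -0.005 0 0 0 0'
python3 - <<'E'
from rel import *
rel([-.002,-.02,.108],'z')
snap('wrist','pics/wrist3.png')
E
```

```text
time_s: 4.72
tool_pos: [0.5377, 0.0399, 0.1089]
eef_rot: [0.707, -0.707, 0.022, -0.022]
ft_force: [-0.1, 5.2, 0.3]
gripper_width: -0.003
world [0.5369 0.0561 0.108 ] shift tool [-0.0018  0.0009  0.0162] turn [-0.02 -0.03  0.  ]
now console [-0.0002 -0.0362] 0.1089 F [-0.12  5.21  0.32] t 4.725
```

View pics/wrist3.png

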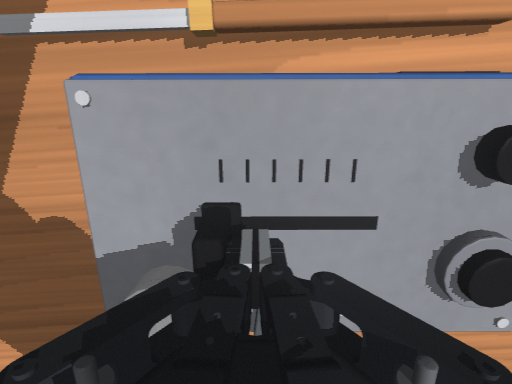

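```bash
python3 -m handwheel '0 0 -0.001 0 0 0 0; 0 0 -0.001 0 0 0 0; 0 0 -0.0015 0 0 0 0; 0 0 -0.0015 0 0 0 0; 0 0 -0.0015 0 0 0 0'
python3 - <<'E'
from rel import *
rel([-.002,-.02,.108],'z')
E
```

```text
time_s: 5.4
tool_pos: [0.5377, 0.0398, 0.1089]
eef_rot: [0.707, -0.706, 0.022, -0.022]
ft_force: [-0.1, 11.0, 0.0]
gripper_width: 0.004
world [0.5369 0.0561 0.108 ] shift tool [-0.0018  0.0009  0.0163] turn [-0.11 -0.04  0.01]
now console [-0.0002 -0.0363] 0.1089 F [-0.05 11.    0.03] t 5.4
```

```bash
python3 -m handwheel '0 0 0.008 0 0 0 0; 0 0 0.015 0 0 0 0; 0 -0.025 0.015 0 0 0 0; 0 -0.06 0.0 0 0 0 0; 0 -0.06 -0.04 0 0 0 0'
python3 - <<'E'
from rel import *
rel([-.002,-.105,.108],'z')
E
```

```text
time_s: 6.02
tool_pos: [0.5373, -0.0011, 0.1715]
eef_rot: [-0.707, 0.707, -0.019, 0.023]
ft_force: [-0.5, -0.3, -0.4]
gripper_width: 0.001
world [ 0.5317 -0.0287  0.108 ] shift tool [-0.0043  0.0635 -0.0279] turn [-0.    0.14  0.32]
now console [ 0.0018 -0.0771] 0.1715 F [-0.5  -0.25 -0.37] t 6.025
```

```bash
python3 -m handwheel '-0.004 0 -0.02 0 0 0 0; -0.004 0 -0.028 0 0 0 0; -0.004 0.02 -0.028 0 0 0 0; -0.004 0.045 -0.028 0 0 0 0; -0.004 0.063 -0.028 0 0 0 0'
python3 - <<'E'
from rel import *
rel([-.002,-.08,.108],'z')
snap('wrist','pics/wrist4.png');snap('side','pics/side4.png')
a=cv2.imread('pics/side4.png')[125:245,180:290];cv2.imwrite('pics/si4.png',cv2.resize(a,None,fx=5,fy=5,interpolation=cv2.INTER_CUBIC))
E
```

```text
time_s: 6.65
tool_pos: [0.5288, -0.0288, 0.1044]
eef_rot: [0.707, -0.707, 0.022, -0.021]
ft_force: [-0.5, 0.3, -1.1]
gripper_width: 0.001
world [ 0.5332 -0.0038  0.108 ] shift tool [ 0.0029 -0.0036  0.0252] turn [-0.01 -0.01 -0.09]
now console [-0.0049 -0.1052] 0.1044 F [-0.47  0.27 -1.06] t 6.65
```

View pics/wrist4.png

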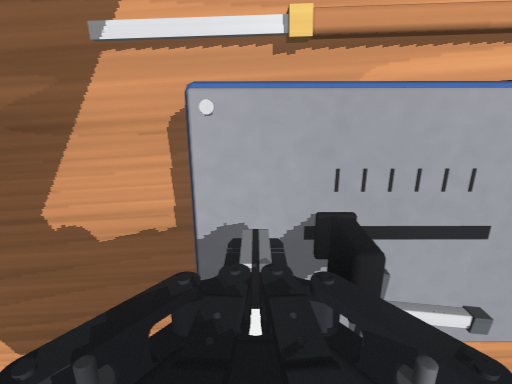

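View pics/si4.png

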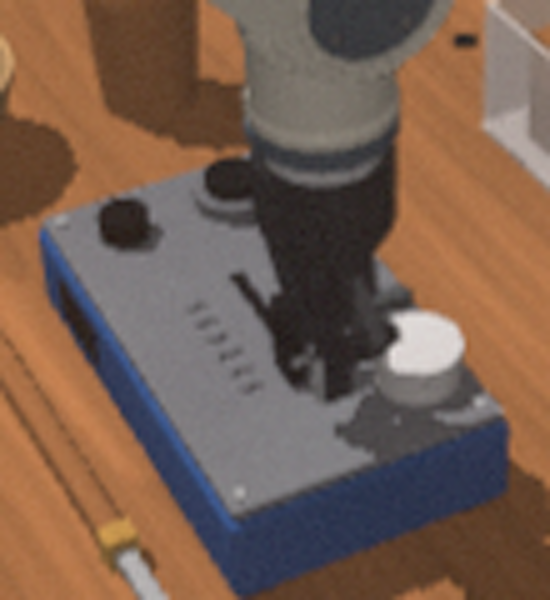

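```bash
python3 -m handwheel '0.002 -0.004 0.008 0 0 0 0; 0.002 -0.004 0.016 0 0 0 0; 0.002 -0.004 0.018 0 0 0 0; 0.002 -0.004 0.020 0 0 0 0; 0.002 -0.004 0.022 0 0 0 0'
python3 - <<'E'
from rel import *
rel([-.002,-.08,.108],'z')
E
```

```text
time_s: 7.38
tool_pos: [0.5328, -0.0074, 0.11]
eef_rot: [-0.707, 0.707, -0.022, 0.022]
ft_force: [0.2, 1.1, 0.5]
gripper_width: 0.004
world [ 0.5332 -0.0038  0.108 ] shift tool [0.0002 0.002  0.0037] turn [ 0.   -0.02  0.01]
now console [-0.0022 -0.0837] 0.11 F [0.16 1.06 0.5 ] t 7.375
```

```bash
python3 -m handwheel '0 0 0.001 0 0 0 0; 0 0 0.002 0 0 0 0; 0 0 0.003 0 0 0 0; 0 0 0.004 0 0 0 0; 0 0 0.004 0 0 0 0'
python3 - <<'E'
from rel import *
rel([-.002,-.08,.108],'z')
E
```

```text
time_s: 8.0
tool_pos: [0.533, -0.0034, 0.1098]
eef_rot: [0.707, -0.707, 0.022, -0.022]
ft_force: [0.6, -0.5, -0.1]
gripper_width: -0.0
world [ 0.5332 -0.0038  0.108 ] shift tool [ 0.0003  0.0018 -0.0003] turn [-0.   -0.02  0.  ]
now console [-0.0023 -0.0797] 0.1098 F [ 0.58 -0.49 -0.07] t 8.0
```

```bash
python3 -m handwheel '0 0 0.001 0 0 0 0; 0 0 0.002 0 0 0 0; 0 0 0.003 0 0 0 0; 0 0 0.004 0 0 0 0; 0 0 0.004 0 0 0 0'
python3 - <<'E'
from rel import *
rel([-.002,-.08,.108],'z')
E
```

```text
time_s: 8.62
tool_pos: [0.5332, 0.0001, 0.1098]
eef_rot: [-0.707, 0.707, -0.022, 0.022]
ft_force: [1.0, -3.2, 0.3]
gripper_width: -0.004
world [ 0.5332 -0.0038  0.108 ] shift tool [ 0.0003  0.0018 -0.0038] turn [ 0.04 -0.01 -0.  ]
now console [-0.0023 -0.0762] 0.1098 F [ 1.04 -3.2   0.27] t 8.625
```

```bash
python3 -m handwheel '0 0 0.001 0 0 0 0; 0 0 0.002 0 0 0 0; 0 0 0.003 0 0 0 0; 0 0 0.004 0 0 0 0; 0 0 0.004 0 0 0 0'
python3 - <<'E'
from rel import *
rel([-.002,-.08,.108],'z')
E
```

```text
time_s: 9.25
tool_pos: [0.5335, 0.0049, 0.1098]
eef_rot: [0.707, -0.707, 0.022, -0.022]
ft_force: [-0.3, 0.2, -0.3]
gripper_width: 0.001
world [ 0.5332 -0.0038  0.108 ] shift tool [ 0.0003  0.0018 -0.0086] turn [-0.03 -0.02  0.  ]
now console [-0.0023 -0.0714] 0.1098 F [-0.33  0.24 -0.32] t 9.25
```

Run:
```python
from rel import *
snap('wrist','pics/wrist5.png')
```

```text
(no output)
```

View pics/wrist5.png

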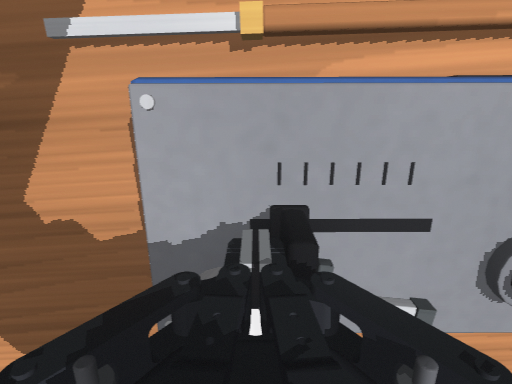

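```bash
cat > lev.py <<'E'
from rel import *
import sys
def lever(f):
    # detect dark foot run & lines
    g=cv2.imread(f,0)
    a=[]
    for row in range(150,200):
        pass
    return g
def est(f,l0,l5,e1,e2,row,lrow):
    L0=inv(p,ray(f,(l0,lrow),.08))[1];L5=inv(p,ray(f,(l5,lrow),.08))[1]
    a=inv(p,ray(f,(e1,row),.088))[1];b=inv(p,ray(f,(e2,row),.088))[1]
    print(f,'spacing',(L5-L0)/5,'footlen',b-a,'q',((a+b)/2-L0)*.08/(L5-L0))
E
python3 - <<'E'
from lev import *
est('pics/wrist3.png',221,354,201,241,206,171)
est('pics/wrist4.png',337,473.5,314,356,214,180)
est('pics/wrist5.png',279.5,411.5,270,309,208,173)
est('pics/wrist2.png',204,337,202,241,206,171)
for n in(3,4,5):
    a=cv2.imread(f'pics/wrist{n}.png')[150:270,190:390]
    cv2.imwrite(f'pics/c{n}.png',cv2.convertScaleAbs(cv2.resize(a,None,fx=4,fy=4,interpolation=cv2.INTER_CUBIC),alpha=2))
E
```

```text
pics/wrist3.png spacing 0.015938929632887622 footlen 0.023688804157663612 q 0.0002048394178175966
pics/wrist4.png spacing 0.016097660529773357 footlen 0.024424076358201874 q -0.0018191897956520554
pics/wrist5.png spacing 0.015950506605068228 footlen 0.02329685967018827 q 0.005805051569439355
pics/wrist2.png spacing 0.015940615964954823 footlen 0.023102913102742414 q 0.010733207891001226
```

View pics/c5.png

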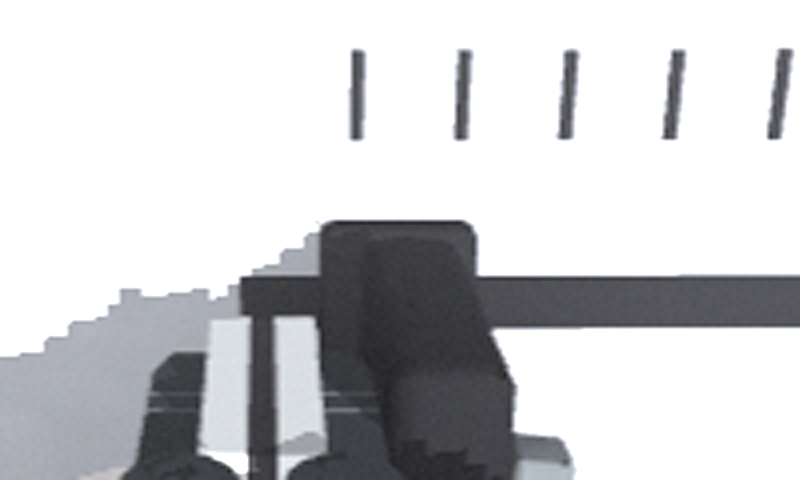

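```bash
python3 -m handwheel '0 0 0.0005 0 0 0 0; 0 0 0.001 0 0 0 0; 0 0 0.0015 0 0 0 0; 0 0 0.002 0 0 0 0; 0 0 0.002 0 0 0 0'
python3 - <<'E'
from rel import *
rel([-.002,-.08,.108],'z')
snap('wrist','pics/wrist6.png')
a=cv2.imread(f'pics/wrist6.png')[150:270,190:390]
cv2.imwrite(f'pics/c6.png',cv2.convertScaleAbs(cv2.resize(a,None,fx=4,fy=4,interpolation=cv2.INTER_CUBIC),alpha=2))
E
```

```text
time_s: 9.93
tool_pos: [0.5336, 0.0067, 0.1098]
eef_rot: [0.707, -0.707, 0.022, -0.022]
ft_force: [-0.2, -0.3, 0.7]
gripper_width: 0.001
world [ 0.5332 -0.0038  0.108 ] shift tool [ 0.0003  0.0018 -0.0104] turn [-0.01 -0.02  0.  ]
now console [-0.0023 -0.0696] 0.1098 F [-0.19 -0.34  0.69] t 9.925
```

View pics/c6.png

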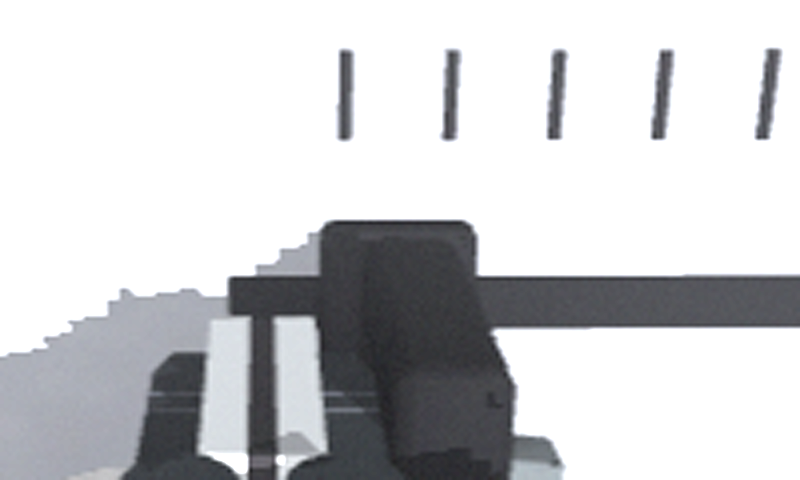

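```bash
python3 -m handwheel '0 0 0.0005 0 0 0 0; 0 0 0.001 0 0 0 0; 0 0 0.0015 0 0 0 0; 0 0 0.002 0 0 0 0; 0 0 0.002 0 0 0 0'
cat > see.py <<'E'
from rel import *
import sys
n=sys.argv[1]
rel([-.002,-.08,.108],'z')
snap('wrist',f'pics/wrist{n}.png')
a=cv2.imread(f'pics/wrist{n}.png')[150:270,190:390]
cv2.imwrite(f'pics/c{n}.png',cv2.convertScaleAbs(cv2.resize(a,None,fx=4,fy=4,interpolation=cv2.INTER_CUBIC),alpha=2))
E
python3 see.py 7
```

```text
time_s: 10.6
tool_pos: [0.5338, 0.0086, 0.1098]
eef_rot: [0.707, -0.707, 0.022, -0.022]
ft_force: [0.6, 0.1, 0.1]
gripper_width: -0.001
world [ 0.5332 -0.0038  0.108 ] shift tool [ 0.0002  0.0018 -0.0124] turn [-0.01 -0.02  0.01]
now console [-0.0022 -0.0676] 0.1098 F [0.6  0.13 0.08] t 10.6
```

View pics/c7.png

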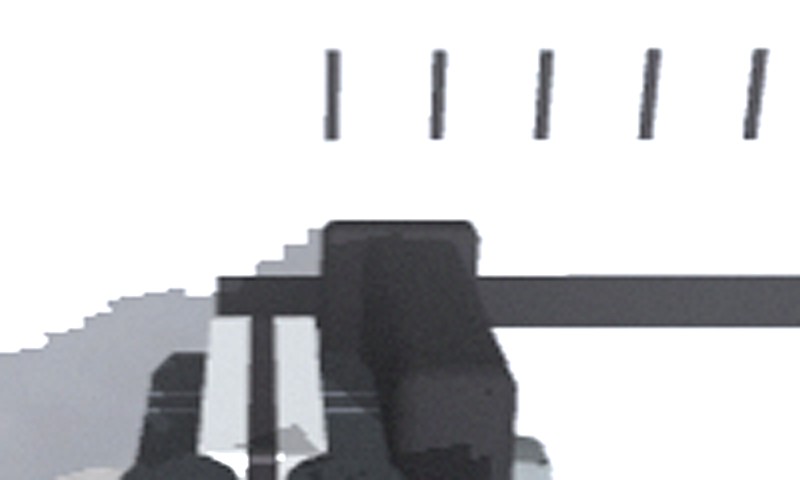

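```bash
python3 -m handwheel '0 0 0.0005 0 0 0 0; 0 0 0.001 0 0 0 0; 0 0 0.0015 0 0 0 0; 0 0 0.002 0 0 0 0; 0 0 0.002 0 0 0 0'
python3 see.py 8
```

```text
time_s: 11.28
tool_pos: [0.5339, 0.0105, 0.1098]
eef_rot: [-0.707, 0.707, -0.022, 0.022]
ft_force: [-0.3, 0.2, 0.2]
gripper_width: -0.0
world [ 0.5332 -0.0038  0.108 ] shift tool [ 0.0002  0.0018 -0.0143] turn [ 0.   -0.01  0.  ]
now console [-0.0022 -0.0657] 0.1098 F [-0.3   0.16  0.21] t 11.275
```

View pics/c8.png

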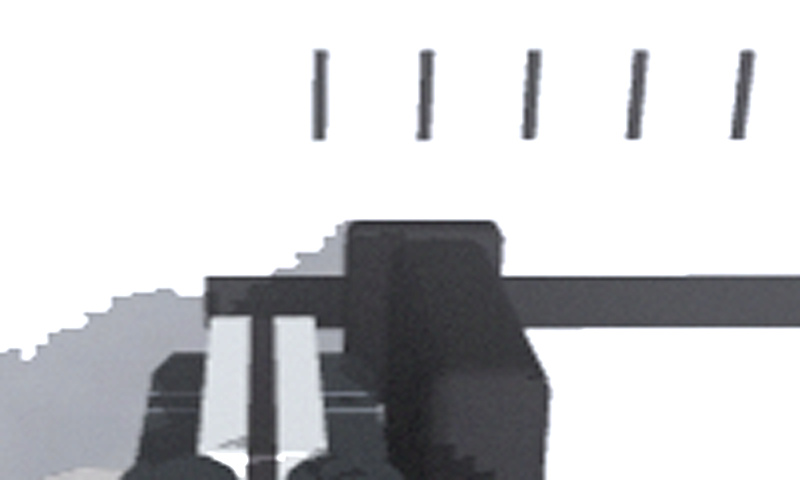

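```bash
python3 -m handwheel '0 0 0.002 0 0 0 0; 0 0 0.004 0 0 0 0; 0 0 0.006 0 0 0 0; 0 0 0.008 0 0 0 0; 0 0 0.010 0 0 0 0'
python3 see.py 9
python3 -m handwheel '0 0 0.0005 0 0 0 0; 0 0 0.001 0 0 0 0; 0 0 0.0015 0 0 0 0; 0 0 0.002 0 0 0 0; 0 0 0.002 0 0 0 0'
python3 see.py 10
```

```text
time_s: 11.95
tool_pos: [0.5344, 0.0202, 0.1099]
eef_rot: [-0.707, 0.707, -0.022, 0.022]
ft_force: [0.1, -2.8, 0.8]
gripper_width: -0.002
world [ 0.5332 -0.0038  0.108 ] shift tool [ 0.0003  0.0019 -0.024 ] turn [ 0.03 -0.01 -0.  ]
now console [-0.0023 -0.056 ] 0.1099 F [ 0.11 -2.78  0.82] t 11.95
time_s: 12.62
tool_pos: [0.5346, 0.0227, 0.1099]
eef_rot: [0.707, -0.707, 0.022, -0.022]
ft_force: [1.3, -1.2, 0.7]
gripper_width: 0.0
world [ 0.5332 -0.0038  0.108 ] shift tool [ 0.0002  0.0018 -0.0264] turn [-0.01 -0.02  0.  ]
now console [-0.0022 -0.0536] 0.1099 F [ 1.26 -1.2   0.73] t 12.625
```

View pics/c10.png

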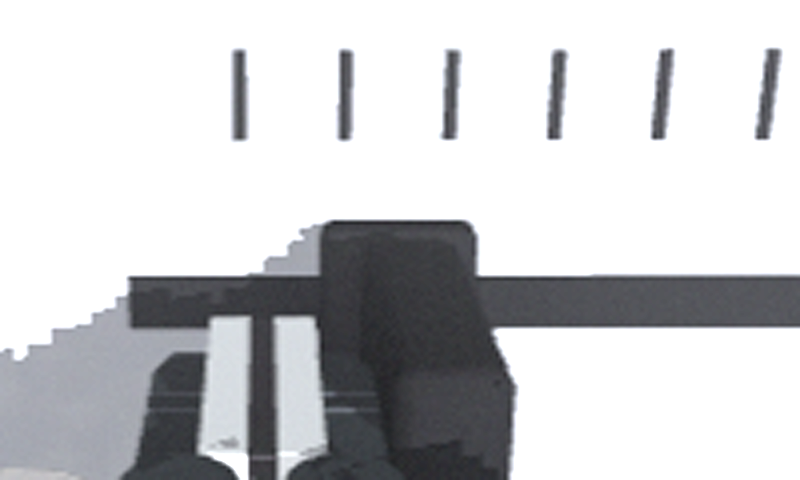

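```bash
python3 -m handwheel '0 0 0.001 0 0 0 0; 0 0 0.002 0 0 0 0; 0 0 0.003 0 0 0 0; 0 0 0.004 0 0 0 0; 0 0 0.004 0 0 0 0'
python3 see.py 11
```

```text
time_s: 13.3
tool_pos: [0.5348, 0.0266, 0.1098]
eef_rot: [0.707, -0.707, 0.022, -0.022]
ft_force: [-0.8, -0.3, 0.3]
gripper_width: 0.001
world [ 0.5332 -0.0038  0.108 ] shift tool [ 0.0003  0.0018 -0.0304] turn [-0.   -0.01 -0.  ]
now console [-0.0023 -0.0496] 0.1098 F [-0.75 -0.3   0.29] t 13.3
```

View pics/c11.png

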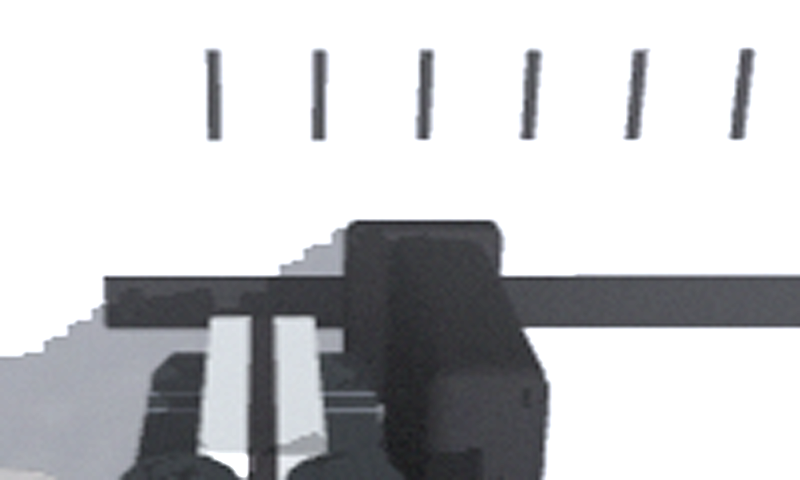

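```bash
python3 -m handwheel '0 0 0.002 0 0 0 0; 0 0 0.004 0 0 0 0; 0 0 0.006 0 0 0 0; 0 0 0.008 0 0 0 0; 0 0 0.010 0 0 0 0'
python3 see.py 12
python3 -m handwheel '0 0 0.0005 0 0 0 0; 0 0 0.001 0 0 0 0; 0 0 0.0015 0 0 0 0; 0 0 0.002 0 0 0 0; 0 0 0.002 0 0 0 0'
python3 see.py 13
```

```text
time_s: 13.98
tool_pos: [0.5354, 0.0361, 0.1099]
eef_rot: [-0.707, 0.707, -0.022, 0.022]
ft_force: [0.5, -3.7, 0.5]
gripper_width: 0.001
world [ 0.5332 -0.0038  0.108 ] shift tool [ 0.0002  0.0019 -0.0399] turn [ 0.03 -0.02 -0.  ]
now console [-0.0022 -0.0401] 0.1099 F [ 0.52 -3.67  0.54] t 13.975
time_s: 14.65
tool_pos: [0.5356, 0.0387, 0.1098]
eef_rot: [0.707, -0.707, 0.022, -0.022]
ft_force: [0.5, 0.1, 0.3]
gripper_width: 0.002
world [ 0.5332 -0.0038  0.108 ] shift tool [ 0.0003  0.0018 -0.0425] turn [-0.02 -0.02  0.  ]
now console [-0.0022 -0.0375] 0.1098 F [0.48 0.13 0.3 ] t 14.65
```

View pics/c13.png

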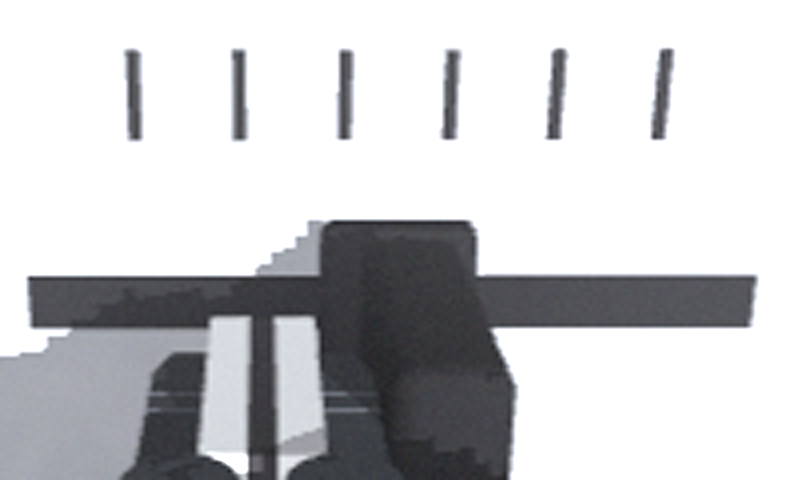

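```bash
python3 -m handwheel '0 0 0.0005 0 0 0 0; 0 0 0.001 0 0 0 0; 0 0 0.0015 0 0 0 0; 0 0 0.002 0 0 0 0; 0 0 0.0025 0 0 0 0'
python3 see.py 14
```

```text
time_s: 15.32
tool_pos: [0.5358, 0.0411, 0.1098]
eef_rot: [0.707, -0.707, 0.022, -0.022]
ft_force: [0.4, -0.8, 0.4]
gripper_width: -0.0
world [ 0.5332 -0.0038  0.108 ] shift tool [ 0.0002  0.0018 -0.0449] turn [-0.01 -0.02  0.  ]
now console [-0.0022 -0.0351] 0.1098 F [ 0.38 -0.76  0.37] t 15.325
```

View pics/c14.png

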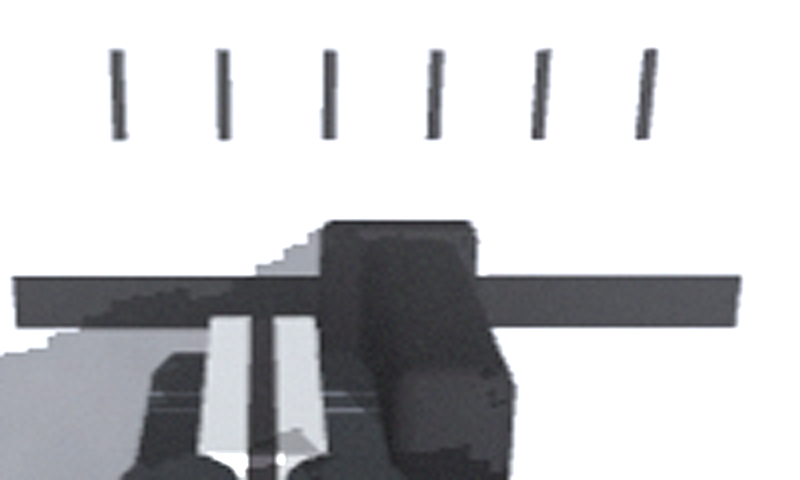

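```bash
python3 -m handwheel '0 0 0.0005 0 0 0 0; 0 0 0.001 0 0 0 0; 0 0 0.0015 0 0 0 0; 0 0 0.0015 0 0 0 0; 0 0 0.0015 0 0 0 0'
python3 see.py 15
```

```text
time_s: 16.0
tool_pos: [0.5359, 0.0424, 0.1099]
eef_rot: [0.707, -0.707, 0.022, -0.022]
ft_force: [0.0, -0.3, 0.7]
gripper_width: -0.003
world [ 0.5332 -0.0038  0.108 ] shift tool [ 0.0002  0.0019 -0.0462] turn [-0.   -0.02  0.  ]
now console [-0.0022 -0.0338] 0.1099 F [ 0.01 -0.27  0.69] t 16.0
```

View pics/c15.png

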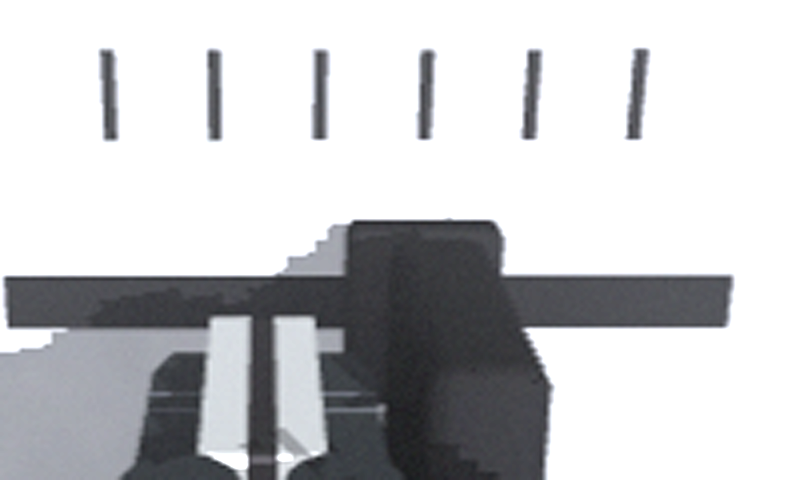

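The lever has snapped ahead of the finger into click 3: the foot is centred at about column 423 in the crop and the fourth line (click 3) is at 427. I'll back away and rise.

```bash
python3 -m handwheel '0 0 -0.008 0 0 0 0; 0 0 -0.02 0 0 0 0; 0 -0.03 -0.024 0 0 0 0; 0 -0.08 -0.024 0 0 0 0; 0 -0.13 -0.024 0 0 0 0'
python3 -m handwheel '0 0 0 0 0 0 0; 0 0 0 0 0 0 0; 0 0 0 0 0 0 0; 0 0 0 0 0 0 0; 0 0 0 0 0 0 0'
python3 see.py 16
python3 - <<'E'
from rel import *
snap('side','pics/side16.png')
E
```

```text
time_s: 16.68
tool_pos: [0.5339, 0.0175, 0.241]
eef_rot: [-0.707, 0.707, -0.022, 0.022]
ft_force: [0.5, 0.2, 0.5]
gripper_width: 0.001
time_s: 17.3
tool_pos: [0.534, 0.0185, 0.2391]
eef_rot: [-0.707, 0.707, -0.022, 0.021]
ft_force: [-0.2, 0.7, 0.5]
gripper_width: -0.003
world [ 0.5332 -0.0038  0.108 ] shift tool [ 0.0008  0.1311 -0.0222] turn [ 0.01 -0.01 -0.08]
now console [-0.0026 -0.0578] 0.2391 F [-0.19  0.73  0.46] t 17.3
```

View pics/wrist16.png

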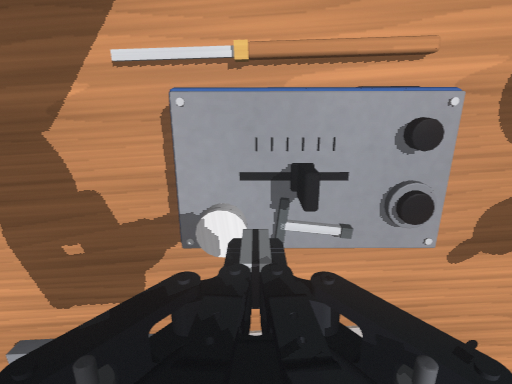

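View pics/side16.png

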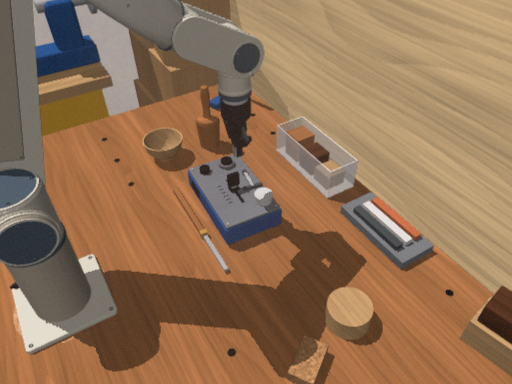

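The foot is at about column 303 and the click-3 line is also at 303. The tin, key and gouge look unmoved, and the gripper is clear of everything.

Run:
```python
from lev import *
est('pics/wrist16.png',256.5,334,291.5,315.5,165,144)
print(workorder.close_job())
```

```text
pics/wrist16.png spacing 0.015930994466886738 footlen 0.024525410668081674 q 0.04820633798794896
the job is handed in; nothing more can be done
None
```

I pushed the lever back to its home stop, then out through clicks 1 and 2, and left it in click 3. I handed the job in at about 17 s; the hand-in reports no verdict.

- **Home:** the lever stopped moving while the force rose from 5 to 11 N. The wrist picture put it at 0.2 mm.
- **Pushing out:** I used the shut fingertips and checked with pictures that the lever snapped into each click. The highest force I read on the lever during the whole job was about 11 N.
- **Last check:** with the gripper raised clear, the lever measured 48.2 mm along its slide (third click is 48 mm). The force was near zero.
- **Surroundings:** the tin, key, gouge and button looked undisturbed in the final pictures, but I judged this by eye and did not measure it.
- **Disagreement:** the console position from the fixed cameras differed from the wrist camera by about 3 mm along the slot. I therefore relied on contact and the scale lines. One wrist picture put the lever at -1.8 mm while it was at home.

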